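# Seat a detector window's retaining ring with the two-pin spanner

### The job

Two two-pin spanners stand on little stands beside a round window housing. Take the one whose pins fit the slots of the housing's recessed retaining ring, set its pins fully into the two slots and turn the ring clockwise (seen from above) all the way to its stop. Then let go and leave the spanner standing upright in the ring; leave the other spanner on its stand.

Things in the scene. Friction and masses are not known exactly. Their poses are not given: they have to be found in the camera images.
- spanner_wide: Spanner that fits: steel crossbar 84x28x12 mm, 2 pins below (8 dia, 14 long, 64 apart), grey flat T-grip above. Origin midway between pin tips; x along the pins, z up; half-turn symmetric. Bar z 14-26 mm; grip z 56-106, 46 along x, 16 thick along y: pinch across y at z 82. 0.18 kg. Upright on a white two-rail stand, 100x56x22, pins 14 deep between rails: lift over 20 mm. The two may swap places.
- spanner_narrow: The wrong spanner: same build, heights, grip and kind of stand, but its crossbar is only 50 mm long and its pins 30 mm apart. Origin and axes as for the wide one.
- ring_top (a point): Centre of the ring's top face, 28 mm above the worktop, 8 mm below the rim of a fixed round housing (132 outer, 108 inner dia). x: along the line of the two slots, turns with the ring; z up. Slots: arcs of radius 22-42 mm, 20 deg each side of x, 18 deep. The spanner set along x has 6 mm play radially, 12 deg in turning (taken up before the ring moves); its bar rests on the ring, tips 14 mm below.
- ring (a joint): Turn of the dark steel retaining ring (105 mm dia) in its housing, rad, growing clockwise seen from above. Starts at 0 to 0.3; firm stop, ring seated, at 1.0. Stiff by friction (0.12 N m), stays where left. A white line on the ring meets a black one on the housing's rim at the stop.
Mind the look-alikes: they are no part of the job. What is shaped like the spanner_wide but blue is not meant.

How it is judged:
On the way, in this order (a step that is already met when the one before it is completed fails the run):
1. the wide spanner's pins are in the ring's slots, before the ring has been turned far (horizontal distance between spanner_wide and ring_top below 0.015 m and z of spanner_wide in the frame of ring_top below -0.009 m and value of joint ring below 0.7 rad), for 0.2 s.
2. the ring is turned to its stop with the pins in the slots (horizontal distance between spanner_wide and ring_top below 0.015 m and z of spanner_wide in the frame of ring_top below -0.009 m and value of joint ring above 0.83 rad), for 0.2 s.
At the end, for the whole second after the job is handed in: The ring is within 0.17 rad (10 degrees) of its stop, and the wide spanner stands released and at rest in it, upright within 10 degrees, centred within 15 mm and with its pins at least 9 mm into the slots. The narrow spanner is within 25 mm of where it stood (all of step 2 and angle between spanner_wide's own z axis and vertical below 0.17 rad and linear speed of spanner_wide below 0.02 m/s and distance of spanner_narrow from where it was at the start of the episode below 0.025 m); the robot touches nothing.
It fails at once if the narrow spanner is taken from its stand or knocked away (distance of spanner_narrow from where it was at the start of the episode above 0.025 m).
It also fails if it takes over 43 s, if anything falls off the work surface, if the arm or the gripper's body presses on something with over 40 N, if the wrist force passes 120 N, or if a joint passes its speed limit or range.

### The arm

A 6-joint arm with a two-finger parallel gripper is mounted at the origin on a cart in front of the work surface, level with it; the furniture and walls round the work are solid. World frame = base frame: x ahead of the robot, y to its left, z up, the work surface at z = 0. Lengths are in m, angles in rad, forces in N, time in s.
With the tool pointing down it reaches from about 0.275 to 0.875 m from the base axis. Payload 12.5 kg.
Tool frame: the origin (TCP) lies on the centre line of the jaws, within the pads' length; the fingertips stand r.finger_overhang ahead of it and the grasp point (between the pads) lies 3 mm ahead of it (r.finger_overhang is the distance from the TCP to the fingertips, in m); z points along the fingers, y is the direction in which the jaws open and shut (so a half turn about z gives the same grasp; the last joint's range is limited). The gripper opens to 85 mm and grips with 20 to 120 N. Pads are 22 mm wide; open, the fingers measure 114 mm over their backs; the gripper's body (76 mm by 85 mm) begins 54 mm behind the grasp point. The pads swing forward as they close: fully open they stand 13 mm farther back than shut.
Start: joints at [1.171, 0.351, 1.652, -0, 1.139, -0.085], TCP at [0.17, 0.523, 0.253] pointing down, gripper open.
Joint ranges: [-2.75, 2.75], [-0.79, 2.1], [0.01, 2.65], [-1.57, 4.71], [0.07, 3.14], [-2.87, 2.87]. Speed limits (rad/s): [2.22, 2.22, 2.79, 3.14, 3.14, 3.14].

### API

Orientations are given as a unit quaternion [x, y, z, w].
In Python, from cell import r, optics gives the robot as it stands. The module is installed in compiled form; this text tells all that it offers. Calls block until the motion is done:
- r.move_to(position, orientation): joint-space move of the TCP to a pose.
- r.move_linear(position, rot=None, vel=0.15): straight line of the TCP; rot=None keeps the orientation; vel is the mean speed in m/s.
- r.set_joints(angles): joint-space move.
- r.set_gripper(opening, squeeze=None): opening from 0.0 (shut) to 1.0 (fully open); squeeze is the grip in N (None keeps the last); returns when the fingers have stopped.
- r.sleep(seconds).
- r.inverse_kinematics(position, orientation): joint angles nearest the present ones, or None.
- optics.get_image(name): name is "scene" or "top" or "wrist"; returns a dict with "pixels" (480x640x3 uint8, red, green, blue), "depth" (480x640 float32, m along the optical axis (not along the pixel's ray), 0 where there is no reading), "fx", "fy", "cx", "cy" (pixels), "camera_from_world" (4x4, takes a point from world to camera coordinates); the wrist camera has in their place "mount" (4x4, takes a point from camera to tool coordinates, whose origin is the TCP and whose axes are the flange's). Camera axes: x right, y down, z forward; pixel columns grow to the right and rows downward; lengths in m; the calibration is good to about 2 mm. A picture is of the moment at which its call begins: read the wrist's pose just before it.
A pose or a line that the arm cannot do raises r.PlanningError and nothing moves.
- r.hand_in(): hands the job in, once; it reports no verdict.
Readings, each from a call of its own:
- r.current_t(): time.
- r.current_q(): joint angles.
- r.current_qvel(): joint speeds.
- r.current_effort(): joint torques, N m.
- r.current_tool_pos(): TCP position.
- r.current_ee_rot(): TCP orientation.
- r.current_contact_force(): force on the tool from outside, world axes, zero at the start.
- r.current_torque(): the same for the moment, N m.
- r.current_opening(): opening from 0.0 (shut) to 1.0 (fully open).
Only numpy, scipy, OpenCV 4.12 (cv2) and the standard library are available. Lean on these libraries where they do the work, as an engineer would, in place of code of your own. Each camera call takes 0.05 s, during which the arm holds its last target. There are 200 camera calls.

## Working session

There is one attempt and no reset: what is moved stays moved. The work goes in short steps, each a Python script; the robot and the scene stay as the last script left them, time stands still between calls to the robot, and variables do not carry over. Pictures are saved under pics/ and viewed, about 8 in all and at most 12, crops included, and the job is handed in when it is done.

```bash
mkdir -p pics; python3 - <<'E'
from cell import r, optics
import cv2, pickle
ims={n:optics.get_image(n) for n in ("scene","top")}
pickle.dump(ims,open("ims.pkl","wb"))
for n in ims: cv2.imwrite(f"pics/{n}0.png",ims[n]["pixels"][:,:,::-1]); print(n,ims[n]["fx"],ims[n]["camera_from_world"])
print(r.current_t(),r.current_ee_rot(),r.finger_overhang)
E
```

```text
scene 559.2792337264351 [[ 0.68706347 -0.72658034  0.0049789  -0.1489701 ]
 [-0.4444951  -0.42572096 -0.7881534   0.33965168]
 [ 0.57477638  0.53929831 -0.61545872  1.28508225]
 [ 0.          0.          0.          1.        ]]
top 493.94984394712543 [[-0.30050192 -0.95376425  0.0056879   0.36349346]
 [-0.83302681  0.2595476  -0.48857075  0.3305142 ]
 [ 0.46450503 -0.15155462 -0.87250574  1.56651062]
 [ 0.          0.          0.          1.        ]]
0.1 [ 1.56731713e-01  9.87641086e-01 -4.92613515e-04 -1.14893899e-04] 0.022
```

View pics/top0.png

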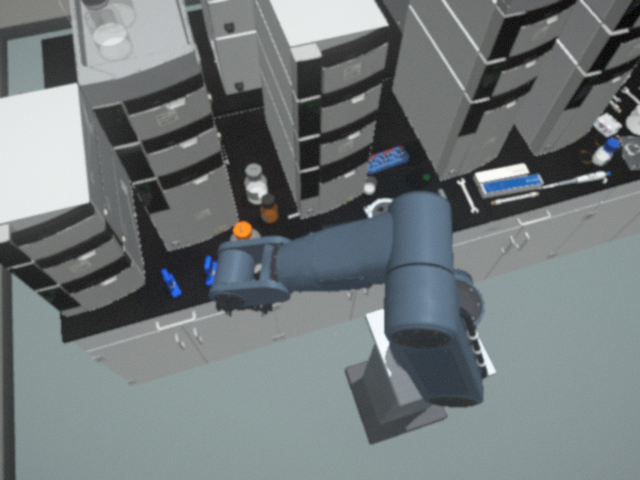

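View pics/scene0.png

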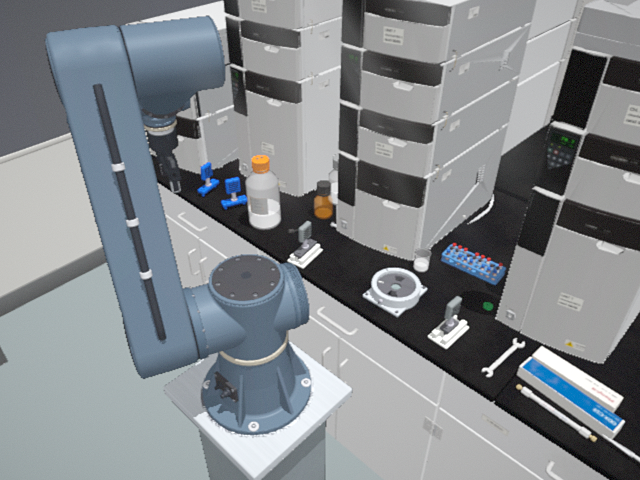

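Top view: the arm hides most of the work; blue decoys are at (170,283) and (210,270). Scene view: grey spanners at about (304,240) and (452,320), housing at (397,288). Next I zoom in and measure with depth.

```bash
cat > h.py <<'E'
import numpy as np, cv2
from scipy.spatial.transform import Rotation as R
def pts(im, T):  # T: world from camera -> 480x640x3 world points
    v,u=np.mgrid[0:480,0:640]; d=im["depth"]
    c=np.stack([(u-im["cx"])/im["fx"]*d,(v-im["cy"])/im["fy"]*d,d,np.ones_like(d)],-1)
    return (c@T.T)[...,:3]
def fit(p):  # rect of xy points: centre, size, angle of long side
    (c,s,a)=cv2.minAreaRect((p[:,:2]*1000).astype(np.float32))
    if s[0]<s[1]: s=s[::-1]; a+=90
    return np.round(c,1),np.round(s,1),round(a,1)
E
python3 - <<'E'
import pickle
from h import *
im=pickle.load(open("ims.pkl","rb"))["scene"]
P=pts(im,np.linalg.inv(im["camera_from_world"])); px=im["pixels"].astype(int)
for n,(u0,u1,v0,v1) in dict(A=(285,325,215,270),B=(425,475,290,350),H=(360,432,262,318)).items():
    w=P[v0:v1,u0:u1].reshape(-1,3); c=px[v0:v1,u0:u1].reshape(-1,3); 
    for lo,hi in ((.03,.05),(.051,.1),(.1,.125),(.01,.03),(.004,.01)):
        k=(w[:,2]>lo)&(w[:,2]<hi)
        if k.sum()>5: print(n,lo,hi,k.sum(),fit(w[k]),np.round(w[k].mean(0),3))
o=[cv2.resize(im["pixels"][a:a+75,b:b+80,::-1],None,fx=5,fy=5,interpolation=cv2.INTER_CUBIC) for a,b in((205,265),(280,410),)]
cv2.imwrite("pics/crop1.png",np.hstack(o))
E
```

```text
A 0.03 0.05 139 (array([408.3, 249.6]), array([81.7, 29.2]), 3.3) [0.404 0.25  0.034]
A 0.051 0.1 134 (array([408.2, 250. ]), array([50.3, 16.9]), 2.7) [0.403 0.247 0.08 ]
A 0.1 0.125 86 (array([407.7, 251.6]), array([47.3, 20.8]), 12.0) [0.405 0.25  0.108]
A 0.01 0.03 239 (array([455.2, 303.5]), array([241.1,  98.1]), 37.9) [0.408 0.248 0.02 ]
A 0.004 0.01 100 (array([454.4, 306.5]), array([250.4, 117.8]), 41.6) [0.433 0.28  0.006]
B 0.03 0.05 116 (array([ 438.4, -224.8]), array([49.8, 27.5]), 178.8) [ 0.435 -0.226  0.035]
B 0.051 0.1 137 (array([ 437.7, -229.5]), array([48.6, 17.8]), 158.6) [ 0.431 -0.228  0.081]
B 0.1 0.125 117 (array([ 437.9, -225.1]), array([46.6, 17.8]), 178.2) [ 0.436 -0.226  0.109]
B 0.01 0.03 323 (array([ 442.8, -224.4]), array([97.5, 45.9]), 179.6) [ 0.432 -0.23   0.02 ]
B 0.004 0.01 82 (array([ 492.5, -228.8]), array([203.2,  66.9]), 179.7) [ 0.429 -0.233  0.006]
H 0.03 0.05 486 (array([487.2, -27. ]), array([183.9, 129.2]), 26.0) [ 0.464 -0.04   0.033]
H 0.01 0.03 1169 (array([494.6, -32.8]), array([216.5, 130.8]), 12.5) [ 0.466 -0.042  0.023]
H 0.004 0.01 258 (array([473.1, -32.9]), array([223.8, 159.1]), 27.9) [ 0.442 -0.054  0.007]
```

View pics/crop1.png

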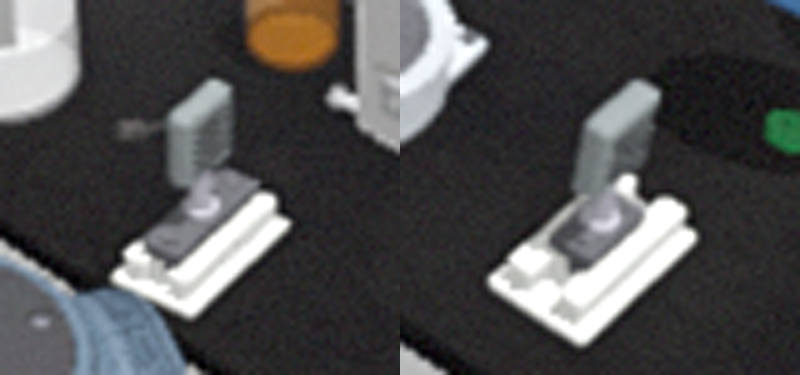

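Crop: the left one (A, scene (304,240)) has the long bar, measured at 82 mm, so it's the wide one, centred at (0.408, 0.250) with yaw about 3°. B's bar is 50 mm, so it's the narrow one. Now I move above A and then the housing for close wrist views.

```bash
cat >> h.py <<'E'
from cell import r, optics
def q(deg):  # tool down, tool y at deg
    f=np.radians(deg); return R.from_matrix(np.array([[-np.sin(f),np.cos(f),0],[np.cos(f),np.sin(f),0],[0,0,-1]])).as_quat()
def wrist(name):
    T=np.eye(4); T[:3,:3]=R.from_quat(r.current_ee_rot()).as_matrix(); T[:3,3]=r.current_tool_pos()
    im=optics.get_image("wrist"); T=T@np.array(im["mount"])
    cv2.imwrite(f"pics/{name}.png",im["pixels"][:,:,::-1]); np.savez(name,T=T,**im)
    return im,T,pts(im,T)
E
python3 - <<'E'
from h import *
# column check of q(): y axis and z axis
print(R.from_quat(q(93)).as_matrix().round(2), optics.get_image("wrist")["mount"])
r.move_to([.408,.25,.28],q(90)); im,T,P=wrist("wA")
w=P.reshape(-1,3); n=np.linalg.norm(w[:,:2]-[.408,.25],axis=1)<.06
for lo,hi in ((.03,.05),(.1,.125),(.014,.026)):
    k=n&(w[:,2]>lo)&(w[:,2]<hi); print(lo,k.sum(),fit(w[k]) if k.sum()>5 else 0,np.median(w[k,2]) if k.any() else 0)
r.move_to([.46,-.04,.28],q(60)); im,T,P=wrist("wH"); print(r.current_t(),r.current_q(), T.round(3))
E
```

```text
[[-1.   -0.05  0.  ]
 [-0.05  1.    0.  ]
 [-0.    0.   -1.  ]] [[-5.44455329e-04 -9.53346303e-01 -3.01878338e-01  7.75775631e-02]
 [ 9.99999785e-01 -4.08997231e-04 -5.11925486e-04  3.85598371e-04]
 [ 3.64574865e-04 -3.01878552e-01  9.53346321e-01 -1.20070221e-01]
 [ 0.00000000e+00  0.00000000e+00  0.00000000e+00  1.00000000e+00]]
0.03 1011 (array([410.5, 254.8]), array([83.7, 28. ]), 9.8) 0.03333116799834257
0.1 1008 (array([410.7, 254.8]), array([46.2, 17.2]), 9.9) 0.1126303631371969
0.014 1220 (array([410.1, 254.7]), array([91.8, 44. ]), 9.8) 0.02134713665419341
2.7417 [-1.85370312e-01  1.58638126e-01  1.83554463e+00  1.78988610e-04
  1.14741965e+00 -1.23462663e+00] [[ 0.499  0.826  0.262  0.393]
 [ 0.866 -0.476 -0.151 -0.   ]
 [ 0.     0.302 -0.953  0.4  ]
 [ 0.     0.     0.     1.   ]]
```

View pics/wH.png

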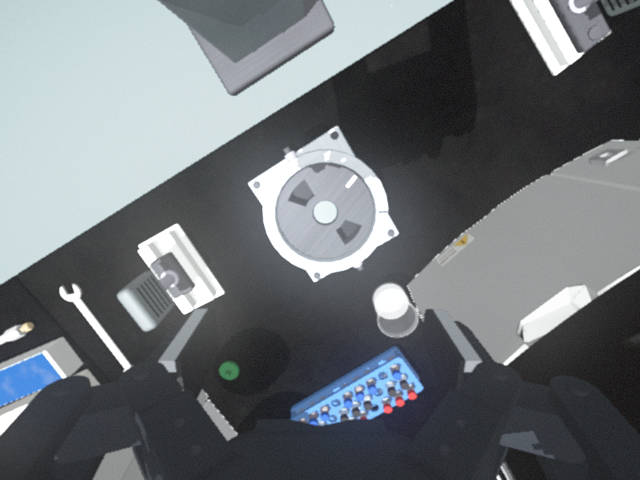

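View pics/wA.png

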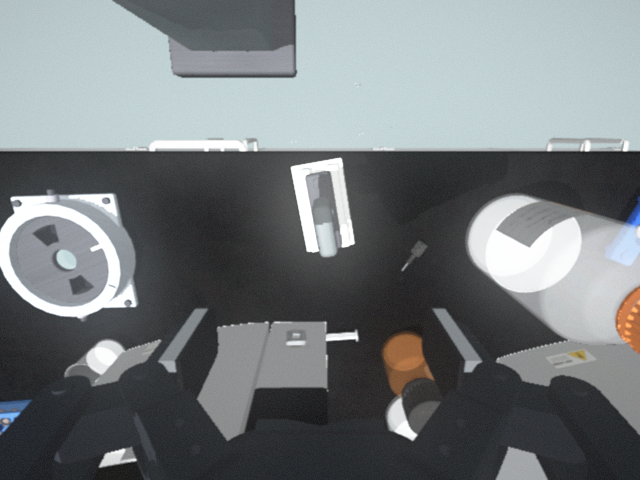

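wA: wide spanner at (322,210). Bar, grip and stand all agree on (0.4105, 0.2548), yaw 9.8°. wH: ring centre near (325,212), slots at (300,193) and (348,232), white line at (350,182). Measuring the ring by rays onto its planes.

```bash
python3 - <<'E'
from h import *
d=np.load("wH.npz"); T=d["T"]; px=d["pixels"]; g=px.max(2).astype(int)
P=pts(d,T)
def ray(u,v,z):
    c=np.array([(u-d["cx"])/d["fx"],(v-d["cy"])/d["fy"],1]); w=T[:3,:3]@c; return T[:3,3]+w*(z-T[2,3])/w[2]
k=(P[...,2]>.0335)&(P[...,2]<.040); k[:, :240]=0;k[:,410:]=0;k[:130]=0;k[285:]=0
w=P[k]; c,rad=cv2.minEnclosingCircle((w[:,:2]*1000).astype(np.float32)); print("rim",k.sum(),c,rad,np.median(w[:,2]))
yy,xx=np.mgrid[0:480,0:640]
disc=np.hypot(xx-325,yy-212)<46
print("ring z",np.median(P[disc][:,2]), "grey pct",np.percentile(g[disc],[1,5,10,15,20,30,50,90]))
for name,m in (("slot",disc&(g<75)),("line",disc&(g>200)),("hub",disc&(np.hypot(xx-325,yy-212)<16)&(g>150))):
    n,l,s,ce=cv2.connectedComponentsWithStats(m.astype(np.uint8))
    for i in range(1,n):
        if s[i,4]>25: print(name,s[i],ce[i].round(1),ray(*ce[i],.028).round(4), "depth z",np.median(P[l==i][:,2]).round(3))
m=(P[...,2]>.01)&(np.hypot(P[...,0]-c[0]/1e3,P[...,1]-c[1]/1e3)<.14)&(xx>365)&(yy>275)&(yy<345)
print("vial",P[m].min(0),P[m].max(0))
cv2.imwrite("pics/crop2.png",cv2.resize(px[120:290,235:410,::-1],None,fx=3.4,fy=3.4,interpolation=cv2.INTER_CUBIC))
E
```

```text
rim 3970 (466.73876953125, -36.42894744873047) 65.87763977050781 0.03550922245026408
ring z 0.027326956296287563 grey pct [113. 134. 151. 178. 183. 187. 191. 206.]
line [280 171  33  69 909] [293.2 211.4] [ 0.4486 -0.065   0.028 ] depth z 0.028
line [345 175  12  14  78] [350.1 181.9] [0.4514 0.0029 0.028 ] depth z 0.028
line [314 200  23  23 423] [324.8 211.3] [ 0.4655 -0.0356  0.028 ] depth z 0.022
hub [310 197  31  31 776] [325.  211.8] [ 0.466  -0.0357  0.028 ] depth z 0.023
vial [ 0.39294013 -0.04613613  0.01018313] [0.60651741 0.0564606  0.40006888]
```

View pics/crop2.png

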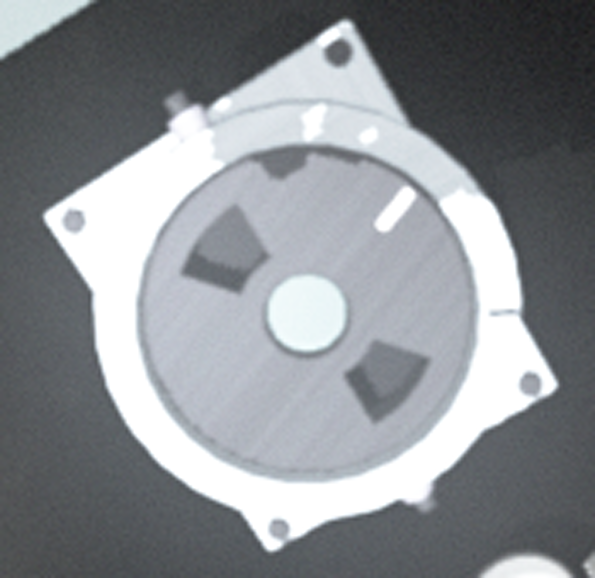

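The line sits about 90° from the slot axis and about 50° (0.87 rad) short of the black mark at full-image (383,212), so the ring is at about 0.13. I compute the exact angles and grasp.

```bash
python3 - <<'E'
from h import *
d=np.load("wH.npz"); T=d["T"]; g=d["pixels"].max(2).astype(int)
def ray(u,v,z):
    c=np.array([(u-d["cx"])/d["fx"],(v-d["cy"])/d["fy"],1]); w=T[:3,:3]@c; return (T[:3,3]+w*(z-T[2,3])/w[2])[:2]
C=np.array([.4664,-.0361]); ang=lambda p,c=C: np.degrees(np.arctan2(*(p-c)[::-1]))
yy,xx=np.mgrid[0:480,0:640]; rr=np.hypot(xx-325,yy-212)
n,l,s,ce=cv2.connectedComponentsWithStats(((rr<38)&(rr>14)&(g<165)).astype(np.uint8))
for i in range(1,n):
    if s[i,4]>40: p=ray(*ce[i],.028); print("slot",s[i,4],ce[i].round(1),p,ang(p),np.hypot(*(p-C)))
p=ray(350.1,181.9,.028); b=ray(383,212,.036); print("line",ang(p),np.hypot(*(p-C)),"mark",ang(b),np.hypot(*(b-C)))
r.set_gripper(1.0,80)
r.move_to([.4105,.2548,.20],q(99.8)); r.move_linear([.4105,.2548,.093],vel=.12)
print("f",r.current_contact_force())
r.set_gripper(0.0,80); print("open",r.current_opening(),r.current_contact_force())
r.move_linear([.4105,.2548,.15],vel=.08); r.move_linear([.4105,.2548,.25],vel=.2)
print(r.current_t(),r.current_opening(),r.current_contact_force())
wrist("wG")
E
```

```text
slot 360 [301.6 194.3] [ 0.43730599 -0.04782088] -158.05735003244695 0.03136623188763527
slot 356 [347.6 230.9] [ 0.49675587 -0.02486882] 20.303661535588372 0.03236692780250788
line 111.011097494231 0.041717089477892724 mark 61.983970823192955 0.06099930689957561
f [0.10347742 0.52228026 0.77475416]
open 0.1773131809458508 [-0.37740518 -0.2904258   4.77894062]
7.3417 0.17738860818444238 [ 0.72039238 -0.09385177 -2.45168222]
```

View pics/wG.png

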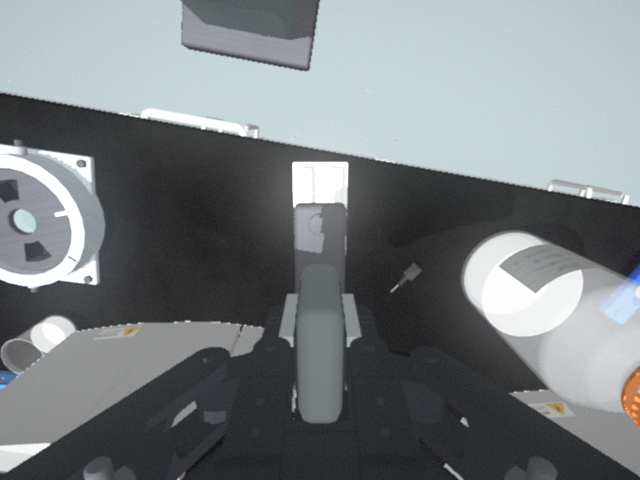

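wG: the spanner is held square between the pads, bar at (320,230) over the stand at (320,185). Slot axis is 21.1°, stop at −28° (ring starts at about 0.145). Inserting with force checks.

```bash
python3 - <<'E'
from h import *
C=[.4664,-.0361]
r.move_to([*C,.25],q(111.1)); r.move_linear([*C,.122],vel=.12); r.sleep(.1)
f0=np.array(r.current_contact_force()); print("base",f0)
for z in np.arange(.116,.0955,-.003):
    r.move_linear([*C,z],vel=.04); f=np.array(r.current_contact_force())-f0; print(round(z,3),np.round(r.current_tool_pos(),4),f.round(1))
    if f[2]>8: break
print(r.current_t(),r.current_opening())
im,T,P=wrist("wI")
E
```

```text
base [-0.24064611 -0.30851337 -1.42714791]
0.116 [ 0.4662 -0.0361  0.1158] [-0.4  0.9  0.8]
0.113 [ 0.4663 -0.0361  0.1128] [ 0.5 -0.1  0.4]
0.11 [ 0.4663 -0.0361  0.1098] [ 1.  -0.9  0.5]
0.107 [ 0.4663 -0.0361  0.1068] [0.2 0.1 0.6]
0.104 [ 0.4663 -0.0361  0.1038] [-0.3 -0.1  0.3]
0.101 [ 0.4663 -0.0361  0.1008] [0.1 0.3 0.1]
0.098 [ 0.4669 -0.0362  0.0991] [-6.9  0.3 20.3]
11.6417 0.17581666581259048
```

View pics/wI.png

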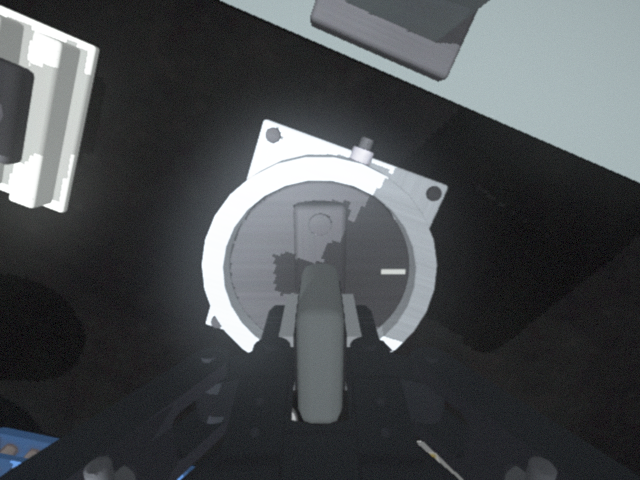

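wI: the bar lies flat on the ring at (320,230), and contact came at the expected height (TCP 0.099, so tips 14 mm deep). The ring hasn't turned. I unload slightly and turn clockwise, watching the moment.

```bash
python3 - <<'E'
from h import *
C=[.4664,-.0361]; z=.0993
r.move_linear([*C,z],vel=.04); t0=np.array(r.current_torque()); print("base",t0.round(2),np.round(r.current_contact_force(),1))
for a in [*np.arange(105,56,-6),*np.arange(55,40,-2)]:
    r.move_to([*C,z],q(a)); t=np.array(r.current_torque())-t0; y=R.from_quat(r.current_ee_rot()).as_matrix()[:2,1]
    print(a,round(np.degrees(np.arctan2(y[1],y[0])),1),"Mz",t[2].round(2),np.round(r.current_contact_force(),1),round(r.current_t(),1))
    if abs(t[2])>.8: break
wrist("wE")
E
```

```text
base [-0.   -0.04  0.02] [ 0.6 -0.7  2.4]
105 105.1 Mz -0.05 [-0.5  0.6 -0.1] 12.2
99 99.3 Mz 0.02 [ 0.3 -1.7  0. ] 12.4
93 93.3 Mz -0.04 [ 0.4 -0.8 -0.7] 12.7
87 87.3 Mz 0.04 [-0.2 -0.6  0.3] 12.9
81 81.3 Mz -0.04 [ 0.5 -0.  -1.1] 13.2
75 75.3 Mz -0.03 [ 0.6 -0.1 -1.3] 13.4
69 69.3 Mz -0.04 [ 0.2 -0.  -2.1] 13.7
63 63.4 Mz -0.01 [ 0.5  0.5 -1.7] 13.9
57 57.4 Mz -0.09 [ 0.2 -1.  -1.4] 14.2
55 55.2 Mz 0.01 [ 0.6  0.8 -0.5] 14.4
53 53.1 Mz 0.03 [ 0.7  1.7 -2.1] 14.7
51 51.1 Mz 0.03 [ 0.4  1.8 -1.9] 14.9
49 49.1 Mz 0.71 [ 1.8  2.2 -2.5] 15.2
47 47.2 Mz 1.95 [ 1.6  2.6 -0.5] 15.4
```

View pics/wE.png

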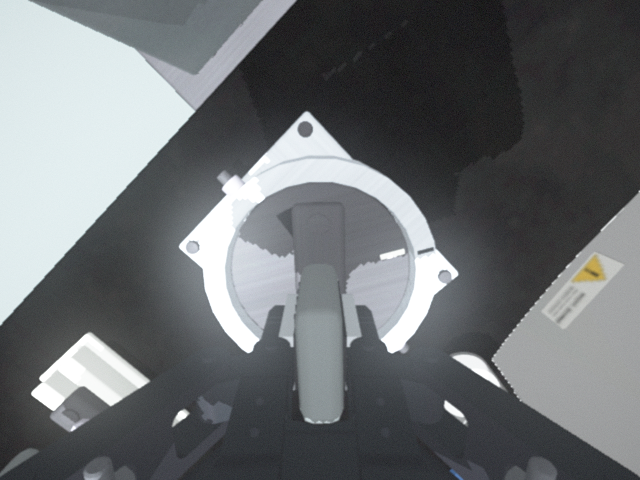

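wE: the white line (392,254) meets the black mark (425,251), and the moment rose to 1.95 N m right where the stop was predicted. I relax, release, back away and check.

```bash
python3 - <<'E'
from h import *
C=[.4664,-.0361]
r.move_to([*C,.0992],q(49.3)); print(np.round(r.current_torque(),2),np.round(r.current_contact_force(),1))
r.set_gripper(0.7); r.sleep(.2); print(np.round(r.current_contact_force(),1))
r.move_linear([*C,.16],vel=.08); r.move_linear([*C,.28],vel=.2); r.sleep(.3)
im,T,P=wrist("wF"); w=P.reshape(-1,3); n=np.linalg.norm(w[:,:2]-C,axis=1)<.045
for lo,hi in ((.036,.05),(.1,.14)):
    k=n&(w[:,2]>lo)&(w[:,2]<hi); print(lo,k.sum(),fit(w[k]),np.median(w[k,2]))
print(r.current_t())
E
```

```text
[ 0.62 -0.26  0.69] [1.1 3.1 0.1]
[0.4 0.3 0.1]
0.036 1045 (array([466. , -35.9]), array([83.3, 27.7]), 139.9) 0.039300887675946417
0.1 1083 (array([466. , -35.6]), array([45.1, 17.1]), 139.8) 0.11858950713094984
18.4417
```

View pics/wF.png

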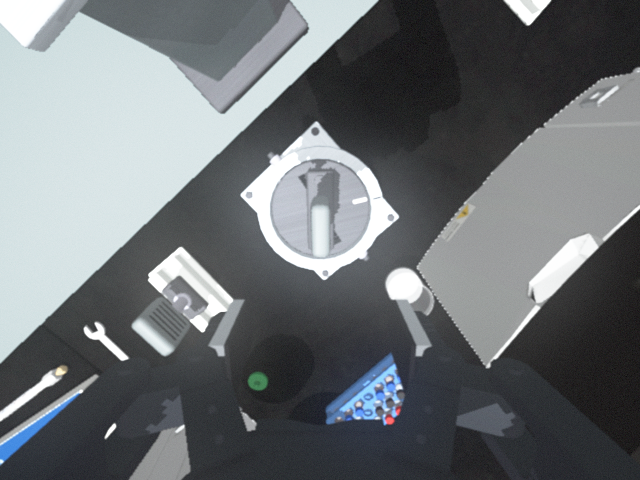

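wF: the spanner is upright in the ring at (320,215), the line meets the mark at (370,199), and the narrow spanner is on its stand at (183,298).

```bash
python3 -c "
from cell import r
r.hand_in()"
```

```text
the job is handed in; nothing more can be done
```

I took the wide spanner (bar measured at 82–84 mm), set its pins fully into the ring's slots and turned the ring clockwise to its stop. I then released it and backed off to 0.28 m. The job was handed in just after 18.4 s on the robot's clock, and no verdict was reported.

**Last checks after release:**
- **Ring:** the white line meets the black mark. The moment rose to 1.95 N m right at the predicted angle of the stop.
- **Wide spanner:** it stands upright, with bar and grip centres agreeing within 0.5 mm and about 1 mm off the ring's centre. The bar's top is at 39 mm, which puts the pins about 14 mm deep.
- **Narrow spanner:** it is still on its stand. I only checked this by eye in the last picture and did not measure its position again.

**Disagreement:** the scene camera put the wide spanner about 5 mm and 7° away from where the wrist camera saw it. I used the wrist view, and the grasp and fit bore it out. No check failed.

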